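Clamp the blanking flange on the leak-test stand

ROBOT

A 6-joint arm with a two-finger parallel gripper is mounted at the origin on a cart in front of the work surface, level with it; the furniture and walls round the work are solid. World frame = base frame: x ahead of the robot, y to its left, z up, the work surface at z = 0. Lengths are in m, angles in rad, forces in N, time in s.
With the tool pointing down it reaches from about 0.35 to 0.975 m from the base axis. Payload 4.9 kg.
Tool frame: the origin (TCP) lies at the very end of the fingers, on their centre line; the grasp point (between the pads) lies 19 mm behind it (ctrl.grasp_offset is the distance from the TCP to the grasp point, in m); z points along the fingers, y is the line along which they close (so a half turn about z gives the same grasp; the last joint's range is limited). The gripper opens to 85 mm and grips with 20 to 120 N. Pads are 22 mm wide; open, the fingers measure 114 mm over their backs; the gripper's body (76 mm by 85 mm) begins 54 mm behind the grasp point. The pads swing forward as they close: fully open they stand 13 mm farther back than shut.
Start: joints at [-1.275, 0.053, 1.613, -0, 1.476, -0.119], TCP at [0.252, -0.572, 0.231] pointing down, gripper open.
Joint ranges: [-3.01, 3.01], [-1.01, 2.22], [0.06, 2.58], [-1.02, 4.17], [0.09, 2.62], [-3.14, 3.14]. Speed limits (rad/s): [2.57, 2.57, 3.14, 3.14, 3.14, 3.14].

INTERFACE

Orientations are given as a rotation vector (axis times angle).
In Python, from station import ctrl, optics gives the robot as it stands.
- The arm moves only by the shell command python3 -m handwheel 'ROWS' [OPENING] [FORCE]. ROWS is JSON, a list of rows, each an object of numbers: "tx", "ty", "tz": the shift along the tool's x, y, z in mm; "roll": the turn about the tool's z in rad. A call has 1 to 12 rows; each row shifts and turns the commanded pose from where the row before left it, along the tool's axes as they then stand; what a row does not reach is not made up. A row lasts 1/12 s, in which the tool goes at most 41.7 mm and 7.16 degrees, less where a joint would pass 70% of its speed; a pose out of reach is approached as far as the arm can. A call with a gripper value outside its range is refused whole. OPENING is the finger opening in mm, from 0 to 85.4, set as the call begins (- or left out, the last holds). The fingers move at their own pace and stop on an object; FORCE is the grip in N (left out, the last holds). Time passes only in rows, so rows that do not move let the fingers close. It gives the time, the measured TCP pose, the force, the opening and the grip force at its end, in the units of the state.
- ctrl.get_obs(): the state, without advancing time (a new reading comes with each control period).
- optics.get_image(name): name is "scene" or "top"; returns (picture, depth): 384x512x3 uint8, red, green, blue; 384x512 float32, m along the optical axis (not along the pixel's ray), 0 where there is no reading.
- optics.camera_params(name): a dict with "mtx" (3x3 intrinsics, pixels), "extrinsics" (4x4, takes a point from camera to world coordinates). Camera axes: x right, y down, z forward; pixel columns grow to the right and rows downward; lengths in m; the calibration is good to about 2 mm. A picture is of the moment at which its call begins. camera_params takes no time and is no camera call.
- ctrl.finish_job(): hands the job in; it is judged then, once.
The state is a dict: "t": time; "q": joint angles; "dq": joint speeds; "effort": joint torques, N m; "tool_pos": TCP position; "tool_rot": TCP orientation; "contact_force": force on the tool from outside, world axes, zero at the start; "wrist_torque": the same for the moment, N m; "opening": finger opening in m; "grip_force": force on a finger pad.
Only numpy, scipy, OpenCV 4.12 (cv2) and the standard library are available. Lean on these libraries where they do the work, as an engineer would, in place of code of your own. Each camera call takes 0.05 s, during which the arm holds its last target. There are 200 camera calls.

TASK

Clamp the blanking flange down on the leak-test stand: push the swing strap round with the outside of a finger until it is fully home in its catch, and only then push the raised cam lever all the way down. Grasp and lift nothing; leave the flange on its seat and the other things on the table where they stand.

Things in the scene. Friction and masses are not known exactly. Their poses are not given: they have to be found in the camera images.
- test_stand: Leak-test stand, fixed to the table; aluminium base plate 12 mm thick. Origin: on the upright pivot axis of the strap, at table height; x runs from the pivot along the plate over port and catch, y to the strap's open side, z up. The plate spans x -45 to 205 mm, y -45 to 45 mm.
- clamp_strap (a joint): Strap angle about the pivot (rad): 0 = home at a stop, along the stand's x, over the flange, end in the catch; positive = open, counter-clockwise from above. Starts 0.9 to 1.4. Friction 0.2 N m holds it anywhere (1.5 N at strap_push). Level steel bar 178 mm from the pivot, 22 mm wide, 72 to 84 mm above the table. The lever's clevis stands on it at 74 to 96 mm, to 100 mm height.
- strap_push (a point): Point inside the strap on its centre line, 135 mm from the pivot, 78 mm up, between flange and catch: push the strap's 12 mm high side face here, level, from the open side (the face is 11 mm from this point). Its x axis runs along the strap away from the pivot, z up. Tallest things below a finger's path: the flange (top at 58 mm, within 113 mm of the pivot) and the stopper (28 mm).
- cam_lever (a joint): Lever angle above level (rad): 0 = fully down (stop); starts raised 0.85 to 1.0. Its hinge is level, across the strap, 85 mm from the pivot, 90 mm up, and swings with the strap. From the hinge the lever points up and back towards the pivot, and goes down over the pivot. Friction 0.25 N m holds it anywhere (3 N at the tip). In its last 0.4 rad its cam bears on the flange: up to 10 N.
- lever_tip (a point): Point on the upper face of the lever's black plastic handle, 95 mm from the hinge and 12.5 mm short of the end; the handle is 20 mm wide, 55 mm long, 12 mm thick, its upper face 14 mm above the line through the hinge. x axis along the lever from tip to hinge, z square out of the upper face. Lever down: 104 mm above the table, 10 mm behind the pivot (stand's -x).
- test_lid: The blanking flange, a loose round grey steel disc, 55 mm across and 6 mm thick, lying on the port's flange between three locating pins; origin at the centre of its underside. It must stay there.
- port_seat (a point): Centre of the port's upper face, where the blanking flange lies: 85 mm from the pivot along the stand's x, 52 mm above the table. The port's flange is 55 mm wide, with three 5 mm locating pins round it to 56 mm height.
- sealing_ring: Bystander: loose ring with rubber edge, 42 mm across, 8 mm high, flat on the table in front of the strap's sweep; origin at the centre of its underside.
- stopper: Bystander: loose black rubber stopper, 31 mm across, 28 mm tall, on the table below the strap's sweep; origin at the centre of its underside.
- vial: Bystander: loose clear vial with black cap, 28 mm across, 60 mm tall, upright beside the stand on the side away from the open strap; origin at the centre of its underside.
- box_small: Bystander: small loose cardboard box 36 x 58 x 24 mm to the right of the stand, near the front edge of the table; origin at the centre of its underside.
- beaker: Bystander: loose clear beaker, 46 mm across, 60 mm tall, behind the stand; origin at the centre of its underside.
- catch (a point): Where the strap's end lies when home: 169 mm from the pivot along the stand's x, 78 mm up, inside the catch, a C-shaped aluminium block open towards the stand's +y, 22 mm wide in x (158 to 180 mm), y -24 to 12 mm, 100 mm tall; its hook covers the strap as far as y 6 mm.
- cam_disc: Round steel cam disc of the lever, 41 mm across, 10 mm thick, in the strap's slot below the hinge and off-centre to it; origin at its centre. It clears the flange by 3 to 5 mm with the lever raised, comes down on it as the lever is pushed down, and presses on the flange when the lever is fully down with the strap home.
There are look-alikes about, which are no part of the job. Leave any green or yellow look-alike of the test_lid alone.

How it is judged:
On the way, in this order (a step that is already met when the one before it is completed fails the run):
1. the strap is home in its catch, the cam lever still raised (value of joint clamp_strap below 0.05 rad and value of joint cam_lever above 0.6 rad), for 0.1 s.
2. the cam lever is down with the strap home (value of joint cam_lever below 0.08 rad and value of joint clamp_strap below 0.05 rad), for 0.2 s.
At the end, for the whole second after the job is handed in: The strap is within 0.05 rad of home, the cam lever within 0.08 rad of fully down, the cam presses on the flange with more than 2 N, and the flange lies flat and at rest within 6 mm of its seat (all of step 2 and contact force between cam_disc and test_lid above 2 N and distance between test_lid and port_seat below 0.006 m and angle between test_lid's own z axis and vertical below 0.06 rad and linear speed of test_lid below 0.02 m/s); the robot touches nothing.
It fails at once if the cam lever is pushed down before the strap is home (value of joint cam_lever below 0.6 rad and value of joint clamp_strap above 0.08 rad).
It fails at once if the flange is lifted or pushed off its seat (more than 6 mm) (distance between test_lid and port_seat above 0.006 m).
It fails at once if a bystander is lifted, carried or shoved (more than 15 mm) (distance of any of sealing_ring, stopper, vial, box_small, beaker from where it was at the start of the episode above 0.015 m).
It also fails if it takes over 45 s, if anything falls off the work surface, if the arm or the gripper's body presses on something with over 40 N, if the wrist force passes 120 N, or if a joint passes its speed limit or range.

## Working session

There is one attempt and no reset: what is moved stays moved. The work goes in short steps, Python scripts to look and compute and a shell command to move; the robot and the scene stay as the last step left them, time stands still between calls to the robot, and variables do not carry over. Pictures are saved under pics/ and viewed, at most 10 in all, crops included, and the job is handed in when it is done.

```bash
mkdir -p pics; ls
cat > h.py <<'E'
import numpy as np, cv2
from station import ctrl, optics
def snap(n,f):
    im,d=optics.get_image(n); cv2.imwrite(f'pics/{f}.png',im[:,:,::-1]); np.savez(f'pics/{f}.npz',im=im,d=d)
    return im,d
def world(n,u,v,d):
    p=optics.camera_params(n);K=p['mtx'];T=p['extrinsics']
    u,v,d=map(np.asarray,(u,v,d))
    c=np.stack([(u-K[0,2])/K[0,0]*d,(v-K[1,2])/K[1,1]*d,d],-1)
    return c@T[:3,:3].T+T[:3,3]
E
python3 - <<'E'
from h import *
for n in('scene','top'):
    snap(n,n+'0'); p=optics.camera_params(n); print(n,p['extrinsics'].round(3).tolist(),p['mtx'].round(1).tolist())
a=np.vstack([cv2.imread('pics/scene0.png'),cv2.imread('pics/top0.png')])
o=ctrl.get_obs();print(o)
E
```

```text
pics
scene [[-0.463, -0.435, 0.772, -0.154], [-0.886, 0.232, -0.401, 0.512], [-0.004, -0.87, -0.493, 0.566], [0.0, 0.0, 0.0, 1.0]] [[405.3, 0.0, 255.4], [0.0, 405.3, 192.3], [0.0, 0.0, 1.0]]
top [[0.018, -0.992, 0.127, 0.463], [-1.0, -0.019, -0.007, 0.145], [0.009, -0.127, -0.992, 0.919], [0.0, 0.0, 0.0, 1.0]] [[351.7, 0.0, 258.9], [0.0, 351.7, 194.3], [0.0, 0.0, 1.0]]
{'t': 0.1, 'q': array([-1.27496240e+00,  5.32892469e-02,  1.61421183e+00, -1.26707228e-05,
        1.47600005e+00, -1.19001402e-01]), 'dq': array([ 0.00176454, -0.00233923, -0.00294987,  0.00246926,  0.0003273 ,
        0.00083262]), 'effort': array([ 9.63926723e-04, -3.94901741e+01, -3.71363068e+01, -9.45578813e-05,
        3.94356539e-03,  5.01805062e-06]), 'tool_pos': array([ 0.25172333, -0.57142476,  0.23015401]), 'tool_rot': array([-3.07239607e+00, -6.46570094e-01,  2.84273872e-04]), 'contact_force': array([-0.61068733, -0.87461433,  0.18053007]), 'wrist_torque': array([-0.02004428, -0.01455075, -0.00737998]), 'grip_force': 0.0, 'opening': 0.08547159385410132}
```

View pics/scene0.png

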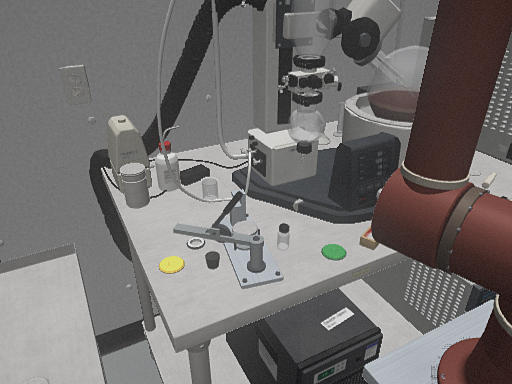

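View pics/top0.png

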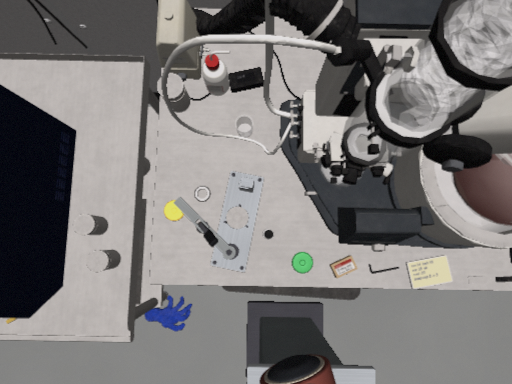

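The scene picture shows the stand with its base near (258,275), catch near (238,205), open strap running to (178,230), stopper at (212,260), ring at (195,243), vial at (283,237). The top picture shows the pivot at about (231,251), catch (247,183), grey flange on the port (237,217), strap end (182,203), and yellow (173,211) and green (302,262) look-alikes to leave alone.

Run:
```python
from h import *
for n in ('top','scene'):
    z=np.load(f'pics/{n}0.npz');im,d=z['im'],z['d']
    v,u=np.mgrid[:384,:512]; P=world(n,u,v,d); 
    np.savez(f'pics/P_{n}.npz',P=P)
    roi=(d>0)&(P[...,0]>.2)&(P[...,0]<.6)&(P[...,1]>.05)&(P[...,1]<.45)
    for lo,hi in((.008,.018),(.053,.062),(.079,.09),(.09,.104),(.104,.2)):
        m=(roi&(P[...,2]>lo)&(P[...,2]<hi)).astype(np.uint8)
        k,l,s,c=cv2.connectedComponentsWithStats(m)
        for i in range(1,k):
            if s[i,4]>12:
                q=P[l==i]; r=cv2.minAreaRect((q[:,:2]*1000).astype(np.float32))
                print(n,lo,s[i,4],c[i].round(),q.mean(0).round(3),'rect',np.round(r[0]),np.round(r[1]),round(r[2],1))
im=cv2.imread('pics/top0.png')[150:290,140:330]; im2=cv2.imread('pics/scene0.png')[170:300,140:330]
cv2.imwrite('pics/c1.png',np.vstack([cv2.resize(im,None,fx=2.2*1,fy=2.2,interpolation=2),cv2.resize(im2,(418,286),interpolation=2)])[:600])
```

```text
top 0.008 19 [197. 192.] [0.584 0.301 0.009] rect [583. 302.] [10. 27.] 78.7
top 0.008 2132 [236. 228.] [0.492 0.195 0.012] rect [497. 197.] [ 90. 222.] 79.6
top 0.008 14 [205. 197.] [0.569 0.278 0.009] rect [569. 278.] [ 7. 23.] 41.3
top 0.053 392 [236. 218.] [0.515 0.193 0.057] rect [515. 195.] [52. 56.] 1.2
top 0.053 67 [268. 234.] [0.476 0.115 0.059] rect [477. 115.] [19. 20.] 1.1
top 0.079 287 [186. 210.] [0.528 0.311 0.084] rect [526. 309.] [80. 20.] 46.7
top 0.079 271 [223. 247.] [0.445 0.22  0.084] rect [455. 233.] [98. 29.] 47.5
top 0.09 85 [247. 184.] [0.592 0.169 0.099] rect [591. 169.] [16. 31.] 1.6
top 0.09 59 [202. 226.] [0.492 0.27  0.099] rect [491. 270.] [24. 27.] 30.9
top 0.104 192 [208. 236.] [0.468 0.246 0.16 ] rect [473. 251.] [61. 20.] 46.9
scene 0.008 26 [231. 228.] [0.589 0.193 0.012] rect [588. 195.] [12. 27.] 59.2
scene 0.008 46 [282. 245.] [0.471 0.121 0.013] rect [471. 120.] [25. 12.] 49.1
scene 0.008 1318 [252. 266.] [0.441 0.212 0.012] rect [461. 202.] [ 90. 150.] 79.3
scene 0.008 39 [212. 264.] [0.483 0.284 0.013] rect [484. 284.] [25. 11.] 68.0
scene 0
[... 164 characters left out ...]
60 [284. 227.] [0.475 0.116 0.058] rect [475. 115.] [22. 20.] 74.1
scene 0.053 48 [256. 252.] [0.425 0.211 0.058] rect [426. 209.] [25. 13.] 67.2
scene 0.079 20 [243. 199.] [0.586 0.16  0.085] rect [586. 160.] [10.  5.] 68.7
scene 0.079 678 [220. 234.] [0.482 0.264 0.084] rect [487. 267.] [193.  31.] 47.8
scene 0.09 22 [243. 194.] [0.588 0.158 0.098] rect [590. 159.] [ 8. 15.] 85.1
scene 0.09 13 [234. 194.] [0.595 0.179 0.099] rect [594. 178.] [ 9. 12.] 78.5
scene 0.09 147 [219. 229.] [0.48  0.265 0.097] rect [482. 263.] [40. 16.] 69.4
scene 0.104 238 [229. 207.] [0.465 0.249 0.153] rect [470. 251.] [61. 20.] 51.8
scene 0.104 16 [378. 241.] [0.206 0.115 0.194] rect [206. 114.] [10.  9.] 13.9
```

View pics/c1.png

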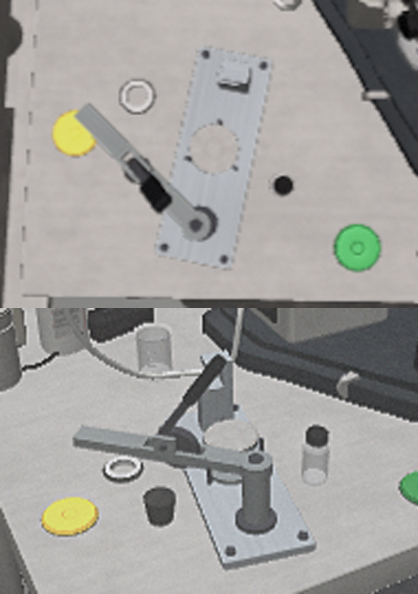

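The close crop shows the bare grey flange on the port at top px (237,217). The yellow disc (173,211) and green disc (302,262) are the look-alikes. The strap is the grey bar to (182,203) and the lever is the black handle at (207,236). The stand's x axis is yawed about -10.4°, the pivot is near (0.431,0.208), and the strap yaw is about 47° (1.0 rad, within range).

Next I check that the transit path is clear and work out the tool-frame deltas.

```bash
cat >> h.py <<'E'
PIV=np.array([.431,.208]); PHI=-10.4*np.pi/180
from scipy.spatial.transform import Rotation as R
def delta(target,yaw=None):
    o=ctrl.get_obs(); M=R.from_rotvec(o['tool_rot']).as_matrix()
    print('t',round(o['t'],2),'tcp',o['tool_pos'].round(4),'yaw',round(np.degrees(np.arctan2(M[1,0],M[0,0])),1),'F',o['contact_force'].round(1),'q',o['q'].round(2),'open',round(o['opening'],3))
    print('delta mm',((np.array(target)-o['tool_pos'])@M*1000).round(1))
def polar(r,c,ang,z):  # ang world rad
    s=np.array([np.cos(ang),np.sin(ang)]);n=np.array([-s[1],s[0]])
    return [*(PIV+r*s+c*n),z]
E
python3 - <<'E'
from h import *
P=np.concatenate([np.load(f'pics/P_{n}.npz')['P'].reshape(-1,3) for n in('top','scene')])
a=np.array([.252,-.572]);t=polar(.137,.06,np.radians(47),.231);b=np.array(t[:2]);print(t)
for s in np.linspace(0,1,13):
    c=a+s*(b-a); m=np.hypot(*(P[:,:2]-c).T)<.08
    print(c.round(3), P[m,2].max().round(3) if m.any() else None, round(np.hypot(*c),3))
g=P[(P[:,2]>.1)&(P[:,0]<.6)&(P[:,0]>.25)&(P[:,1]<.05)&(P[:,1]>-.5)]
for y in np.arange(-.5,.05,.05):
    h=g[(g[:,1]>y)&(g[:,1]<y+.05)]; print(y.round(2), h[:,0].min().round(3) if len(h) else None, h[:,2].max().round(3) if len(h) else None)
delta(t)
s=P[(P[:,2]>.081)&(P[:,2]<.088)&(P[:,0]>.4)&(P[:,0]<.575)&(P[:,1]>.19)]
e=s[:,:2]-PIV; r=np.hypot(*e.T); k=r>110e-3; print('strap deg',np.degrees(np.arctan2(e[k,1].mean(),e[k,0].mean())),r.max())
E
```

```text
[np.float64(0.48055255323141205), np.float64(0.34911535872557625), 0.231]
[ 0.252 -0.572] -0.866 0.625
[ 0.271 -0.495] 0.003 0.565
[ 0.29  -0.418] 0.005 0.509
[ 0.309 -0.342] 0.013 0.461
[ 0.328 -0.265] 0.014 0.422
[ 0.347 -0.188] 0.014 0.395
[ 0.366 -0.111] 0.09 0.383
[ 0.385 -0.035] 0.096 0.387
[0.404 0.042] 0.01 0.407
[0.423 0.119] 0.919 0.44
[0.442 0.196] 0.919 0.484
[0.462 0.272] 0.187 0.536
[0.481 0.349] 0.114 0.594
-0.5 None None
-0.45 None None
-0.4 0.425 0.38
-0.35 0.453 0.38
-0.3 0.461 0.466
-0.25 0.485 0.492
-0.2 0.46 0.492
-0.15 0.459 0.462
-0.1 0.459 0.619
-0.05 0.556 0.73
-0.0 0.25 0.742
t 0.1 tcp [ 0.2517 -0.5714  0.2302] yaw 23.8 F [-0.6 -0.9  0.2] q [-1.27  0.05  1.61 -0.    1.48 -0.12] open 0.085
delta mm [ 5.804e+02 -7.502e+02  7.000e-01]
strap deg 46.50418775453626 0.179230036104501
```

```bash
python3 -m handwheel '[{"tx":22,"ty":-31,"tz":-1},{"tx":22,"ty":-31,"tz":-1},{"tx":22,"ty":-31,"tz":-1},{"tx":22,"ty":-31,"tz":-1},{"tx":22,"ty":-31,"tz":-1},{"tx":22,"ty":-31,"tz":-1},{"tx":22,"ty":-31,"tz":-1},{"tx":22,"ty":-31,"tz":-1},{"tx":22,"ty":-31,"tz":-1},{"tx":22,"ty":-31,"tz":-1},{"tx":22,"ty":-32,"tz":-1},{"tx":22,"ty":-32,"tz":-1}]' 0 20
python3 -c "
from h import *
delta([.40,.10,.245])"
```

```text
t 0.1 tcp [ 0.2517 -0.5714  0.2302] yaw 23.8 F [-0.6 -0.9  0.2] q [-1.27  0.05  1.61 -0.    1.48 -0.12] open 0.085
delta mm [ 406.3 -554.7  -13.7]$[0]: bad value
```

```bash
python3 -m handwheel '[{"tx":22,"ty":-31,"tz":-1,"roll":0},{"tx":22,"ty":-31,"tz":-1,"roll":0}]' 0 20; python3 -m handwheel --help | head -30
```

```text
t: 0.27
tool_pos: [0.2666, -0.4971, 0.2316]
tool_rot: [-3.072, -0.643, 0.001]
contact_force: [0.5, -0.2, 0.2]
opening: 0.064
grip_force: 0.0invalid input: not JSON, or not a number
```

```bash
python3 -m handwheel '[{"tx":22,"ty":-31,"tz":-1,"roll":0},{"tx":22,"ty":-31,"tz":-1,"roll":0},{"tx":22,"ty":-31,"tz":-1,"roll":0},{"tx":22,"ty":-31,"tz":-1,"roll":0},{"tx":22,"ty":-31,"tz":-1,"roll":0},{"tx":22,"ty":-31,"tz":-1,"roll":0},{"tx":22,"ty":-31,"tz":-1,"roll":0},{"tx":22,"ty":-32,"tz":-1,"roll":0},{"tx":22,"ty":-32,"tz":-1,"roll":0},{"tx":0,"ty":0,"tz":0,"roll":0}]'
python3 -c "
from h import *
delta([.40,.10,.245])"
```

```text
t: 1.1
tool_pos: [0.336, -0.1554, 0.2422]
tool_rot: [-3.07, -0.659, -0.003]
contact_force: [0.0, -1.1, 0.1]
opening: -0.0002
grip_force: 0.0
t 1.1 tcp [ 0.336  -0.1554  0.2422] yaw 24.2 F [ 0.  -1.1  0.1] q [-0.64 -0.63  2.15  0.    1.63  0.51] open -0.0
delta mm [ 163.2 -206.6   -2.2]
```

```bash
python3 -m handwheel '[{"tx":23,"ty":-29,"tz":0,"roll":0},{"tx":23,"ty":-29,"tz":0,"roll":0},{"tx":23,"ty":-29,"tz":0,"roll":0},{"tx":23,"ty":-29,"tz":0,"roll":0},{"tx":23,"ty":-29,"tz":0,"roll":0},{"tx":23,"ty":-30,"tz":0,"roll":0},{"tx":23,"ty":-30,"tz":0,"roll":0},{"tx":0,"ty":0,"tz":0,"roll":-0.1},{"tx":0,"ty":0,"tz":0,"roll":-0.1},{"tx":0,"ty":0,"tz":0,"roll":-0.1},{"tx":0,"ty":0,"tz":0,"roll":-0.09},{"tx":0,"ty":0,"tz":0,"roll":0}]'
python3 -c "
from h import *
delta(polar(.137,.06,np.radians(46.5),.245))"
```

```text
t: 2.1
tool_pos: [0.3997, 0.092, 0.2418]
tool_rot: [-2.889, -1.233, 0.001]
contact_force: [-0.3, -0.2, -0.3]
opening: 0.0002
grip_force: 0.0
t 2.1 tcp [0.3997 0.092  0.2418] yaw 46.2 F [-0.3 -0.2 -0.3] q [ 0.04 -0.51  2.07 -0.    1.58  0.81] open 0.0
delta mm [ 242.1 -118.4   -3.3]
```

Next I go out to the point above the open side of the strap, then look before going down.

```bash
python3 -m handwheel '[{"tx":30,"ty":-15,"tz":0,"roll":0},{"tx":30,"ty":-15,"tz":0,"roll":0},{"tx":30,"ty":-15,"tz":0,"roll":0},{"tx":30,"ty":-15,"tz":0,"roll":0},{"tx":30,"ty":-15,"tz":0,"roll":0},{"tx":30,"ty":-15,"tz":0,"roll":0},{"tx":30,"ty":-14,"tz":0,"roll":0},{"tx":30,"ty":-14,"tz":0,"roll":0},{"tx":0,"ty":0,"tz":0,"roll":0},{"tx":0,"ty":0,"tz":0,"roll":0}]'
python3 - <<'E'
from h import *
delta(polar(.137,.06,np.radians(46.5),.066))
snap('scene','s1');snap('top','t1')
a=cv2.imread('pics/s1.png')[130:300,120:330];b=cv2.imread('pics/t1.png')[150:290,130:300]
cv2.imwrite('pics/c2.png',np.hstack([cv2.resize(a,(420,340)),cv2.resize(b,(380,340))[:, :380]]))
E
```

```text
t: 2.93
tool_pos: [0.4812, 0.3475, 0.2411]
tool_rot: [2.89, 1.23, -0.003]
contact_force: [0.0, -0.3, -0.8]
opening: 0.0001
grip_force: 0.0
t 2.93 tcp [0.4812 0.3475 0.2411] yaw 46.1 F [ 0.  -0.3 -0.8] q [ 0.5  -0.03  1.68 -0.    1.49  1.27] open 0.0
delta mm [  1.7  -0.3 175.1]
```

View pics/c2.png

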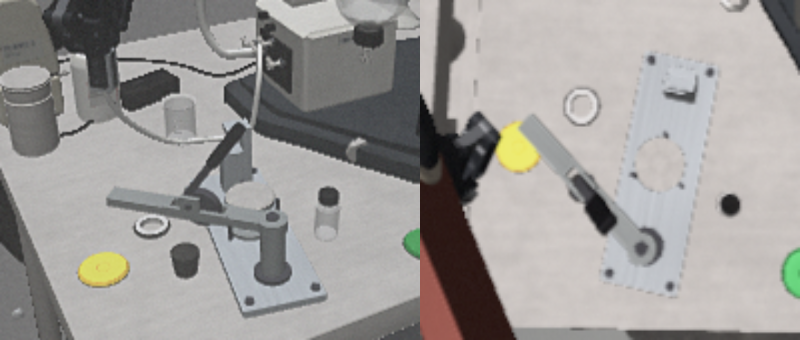

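The gripper hangs on the strap's open side (crop px (95,50) left view, (470,150) right view), with nothing below it. I go down, then touch the strap.

```bash
python3 -m handwheel '[{"tx":1,"ty":0,"tz":30,"roll":0},{"tx":1,"ty":0,"tz":30,"roll":0},{"tx":0,"ty":0,"tz":30,"roll":0},{"tx":0,"ty":0,"tz":30,"roll":0},{"tx":0,"ty":0,"tz":30,"roll":0},{"tx":0,"ty":0,"tz":25,"roll":0},{"tx":0,"ty":0,"tz":0,"roll":0},{"tx":0,"ty":0,"tz":0,"roll":0}]'
python3 -m handwheel '[{"tx":0,"ty":6,"tz":0,"roll":0},{"tx":0,"ty":6,"tz":0,"roll":0},{"tx":0,"ty":6,"tz":0,"roll":0},{"tx":0,"ty":6,"tz":0,"roll":0},{"tx":0,"ty":6,"tz":0,"roll":0},{"tx":0,"ty":6,"tz":0,"roll":0},{"tx":0,"ty":4,"tz":0,"roll":0},{"tx":0,"ty":0,"tz":0,"roll":0}]'
python3 -c "
from h import *
delta(polar(.137,.0255,np.radians(46.5),.066))"
```

```text
t: 3.7
tool_pos: [0.4816, 0.3466, 0.0663]
tool_rot: [2.891, 1.228, -0.005]
contact_force: [0.6, 0.3, 0.2]
opening: -0.0002
grip_force: 0.0
t: 4.37
tool_pos: [0.5122, 0.3199, 0.0675]
tool_rot: [2.891, 1.229, 0.001]
contact_force: [-0.6, -1.0, 0.5]
opening: 0.0003
grip_force: 0.0
t 4.37 tcp [0.5122 0.3199 0.0675] yaw 46.1 F [-0.6 -1.   0.5] q [ 0.44  0.16  1.79 -0.    1.2   1.2 ] open 0.0
delta mm [-0.1 -7.4  1.5]
```

```bash
python3 -m handwheel '[{"tx":1.3,"ty":8.2,"tz":0,"roll":0.06},{"tx":1.3,"ty":8.2,"tz":0,"roll":0.06},{"tx":1.3,"ty":8.2,"tz":0,"roll":0.06},{"tx":1.3,"ty":8.2,"tz":0,"roll":0.06},{"tx":1.3,"ty":8.2,"tz":0,"roll":0.06},{"tx":1.3,"ty":8.2,"tz":0,"roll":0.06},{"tx":0,"ty":0,"tz":0,"roll":0}]'
python3 - <<'E'
from h import *
delta(polar(.137,.0255,np.radians(-10.4),.066))
p=ctrl.get_obs()['tool_pos'][:2]-PIV;print(np.hypot(*p),np.degrees(np.arctan2(p[1],p[0])))
snap('scene','s2');snap('top','t2')
a=cv2.imread('pics/s2.png')[130:300,120:330];b=cv2.imread('pics/t2.png')[150:290,130:300]
cv2.imwrite('pics/c3.png',np.hstack([cv2.resize(a,(420,340)),cv2.resize(b,(380,340))[:, :380]]))
E
```

```text
t: 4.95
tool_pos: [0.5476, 0.2855, 0.0669]
tool_rot: [3.064, 0.69, -0.001]
contact_force: [-0.8, 0.3, 0.7]
opening: 0.0003
grip_force: 0.0
t 4.95 tcp [0.5476 0.2855 0.0669] yaw 25.4 F [-0.8  0.3  0.7] q [ 0.36  0.19  1.75 -0.    1.2   1.49] open 0.0
delta mm [-12.5  79.5   1. ]
0.14002519365804772 33.61117956703978
```

View pics/c3.png

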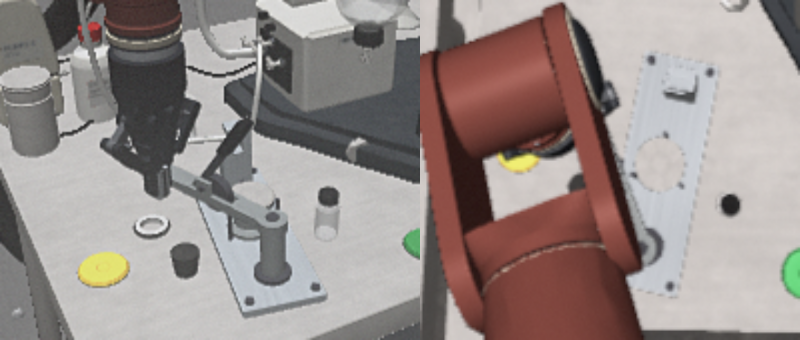

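The strap is swinging with the finger (left view: finger at (158,185), strap bearing on it), the lever is still raised, and the flange is in place. About 0.58 rad remains.

```bash
python3 -m handwheel '[{"tx":1,"ty":8.2,"tz":0,"roll":0.06},{"tx":1,"ty":8.2,"tz":0,"roll":0.06},{"tx":1,"ty":8.2,"tz":0,"roll":0.06},{"tx":1,"ty":8.2,"tz":0,"roll":0.06},{"tx":1,"ty":8.2,"tz":0,"roll":0.06},{"tx":1,"ty":8.2,"tz":0,"roll":0.06},{"tx":1,"ty":8.2,"tz":0,"roll":0.06},{"tx":1,"ty":8.2,"tz":0,"roll":0.07},{"tx":0,"ty":0,"tz":0,"roll":0.06},{"tx":0,"ty":0,"tz":0,"roll":0}]'
python3 - <<'E'
from h import *
delta(polar(.137,.0255,np.radians(-10.4),.066))
E
```

```text
t: 5.88
tool_pos: [0.5701, 0.2251, 0.0673]
tool_rot: [-3.137, 0.165, -0.0]
contact_force: [-0.3, -0.7, 0.2]
opening: -0.0001
grip_force: 0.0
t 5.88 tcp [0.5701 0.2251 0.0673] yaw -6.0 F [-0.3 -0.7  0.2] q [ 0.25  0.18  1.77 -0.    1.2   1.93] open -0.0
delta mm [ 2.  16.6  1.3]
```

```bash
python3 -m handwheel '[{"tx":0,"ty":4,"tz":0,"roll":0.04},{"tx":0,"ty":4,"tz":0,"roll":0.04},{"tx":0,"ty":3,"tz":0,"roll":0},{"tx":0,"ty":3,"tz":0,"roll":0},{"tx":0,"ty":0,"tz":0,"roll":0}]'
python3 -m handwheel '[{"tx":0,"ty":2,"tz":0,"roll":0},{"tx":0,"ty":2,"tz":0,"roll":0},{"tx":0,"ty":0,"tz":0,"roll":0}]'
python3 - <<'E'
from h import *
delta(polar(.137,.0255,np.radians(-10.4),.066))
E
```

```text
t: 6.3
tool_pos: [0.5681, 0.2111, 0.0675]
tool_rot: [-3.128, 0.288, -0.001]
contact_force: [0.7, 0.1, -0.3]
opening: 0.0003
grip_force: 0.3
t: 6.55
tool_pos: [0.5675, 0.2073, 0.0675]
tool_rot: [-3.128, 0.29, -0.001]
contact_force: [1.9, 2.5, 0.4]
opening: 0.0002
grip_force: 1.0
t 6.55 tcp [0.5675 0.2073 0.0675] yaw -10.6 F [1.9 2.5 0.4] q [0.23 0.16 1.79 0.   1.2  1.98] open 0.0
delta mm [ 2.6 -1.6  1.5]
```

```bash
python3 -m handwheel '[{"tx":0,"ty":2,"tz":0,"roll":0},{"tx":0,"ty":2,"tz":0,"roll":0},{"tx":0,"ty":0,"tz":0,"roll":0}]'
python3 -m handwheel '[{"tx":0,"ty":2,"tz":0,"roll":0},{"tx":0,"ty":2,"tz":0,"roll":0},{"tx":0,"ty":0,"tz":0,"roll":0}]'
```

```text
t: 6.8
tool_pos: [0.5675, 0.2069, 0.0677]
tool_rot: [-3.119, 0.29, -0.004]
contact_force: [5.1, 14.9, -3.4]
opening: -0.0001
grip_force: 7.4
t: 7.05
tool_pos: [0.5674, 0.2067, 0.0679]
tool_rot: [-3.111, 0.29, -0.008]
contact_force: [8.7, 26.0, -7.7]
opening: 0.0001
grip_force: 13.6
```

The strap is hard against its stop at 26 N. I back off, rise and check it.

```bash
python3 -m handwheel '[{"tx":0,"ty":-10,"tz":0,"roll":0},{"tx":0,"ty":-15,"tz":0,"roll":0},{"tx":0,"ty":-15,"tz":0,"roll":0},{"tx":0,"ty":0,"tz":-30,"roll":0},{"tx":0,"ty":0,"tz":-35,"roll":0},{"tx":0,"ty":0,"tz":-35,"roll":0},{"tx":0,"ty":0,"tz":-35,"roll":0},{"tx":0,"ty":0,"tz":-35,"roll":0},{"tx":0,"ty":-30,"tz":0,"roll":0},{"tx":0,"ty":-30,"tz":0,"roll":0},{"tx":0,"ty":-20,"tz":0,"roll":0},{"tx":0,"ty":0,"tz":0,"roll":0}]'
python3 - <<'E'
from h import *
im,d=snap('scene','s3');im2,d2=snap('top','t3')
S=np.array([np.cos(PHI),np.sin(PHI)]);N=np.array([-S[1],S[0]])
v,u=np.mgrid[:384,:512]
for n,dd in(('scene',d),('top',d2)):
    P=world(n,u,v,dd); X=(P[...,:2]-PIV)@S;Y=(P[...,:2]-PIV)@N;Z=P[...,2]
    box=(dd>0)&(X>-.06)&(X<.2)&(abs(Y)<.05)
    m=box&(Z>.08)&(Z<.088)&(X>.0)&(X<.155)
    if m.any(): print(n,'strap fit y(x)',np.polyfit(X[m],Y[m],1),m.sum())
    m=box&(Z>.105)&(Z<.21)&(X<.09)
    if m.any():
        i=Z[m].argmax();print('lever top',X[m][i],Y[m][i],Z[m][i],'mean Y',Y[m].mean(),'slope',np.arctan(-np.polyfit(X[m],Z[m],1)[0]),m.sum())
    m=box&(Z>.05)&(Z<.064)&(X>.05)&(X<.12);print('lid',X[m].mean(),Y[m].mean(),Z[m].mean())
delta([*(PIV+.052*S),.19])
a=cv2.imread('pics/s3.png')[130:300,120:330];b=cv2.imread('pics/t3.png')[150:290,130:300]
cv2.imwrite('pics/c4.png',np.hstack([cv2.resize(a,(420,340)),cv2.resize(b,(380,340))]))
E
```

```text
t: 8.05
tool_pos: [0.5879, 0.3208, 0.2371]
tool_rot: [-3.128, 0.285, 0.001]
contact_force: [-0.1, 0.7, -0.6]
opening: 0.0004
grip_force: 0.0
scene strap fit y(x) [0.01094539 0.0003724 ] 318
lever top 0.036751860937873096 -0.002358726557192206 0.1863438346753873 mean Y 0.0008587675081167575 slope 0.9742121008255142 202
lid 0.0798463438169405 0.010439830997537595 0.056478384350159956
top strap fit y(x) [ 0.00970327 -0.00099475] 380
lever top 0.0355113679969183 0.004697389590463234 0.18694111725016382 mean Y 0.0003783864373476746 slope 0.9606358909858093 203
lid 0.08711919682947888 -0.002182156557929509 0.057394940368922044
t 8.15 tcp [0.5877 0.3179 0.2366] yaw -10.5 F [-0.4 -0.3 -1.1] q [ 0.38  0.15  1.5  -0.    1.49  2.14] open -0.0
delta mm [-81.9 136.5  46.9]
```

View pics/c4.png

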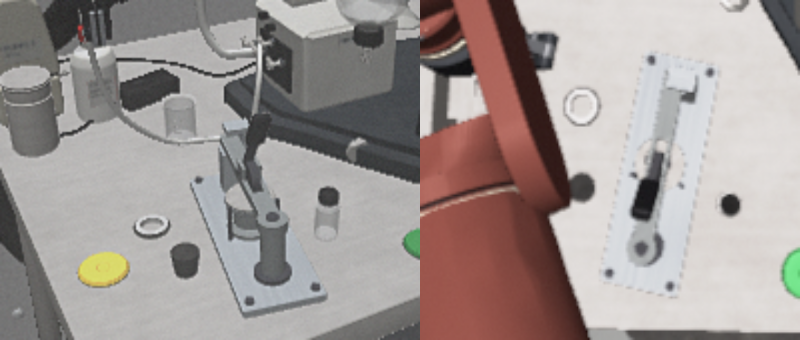

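The strap lies along the plate with its end in the catch (right view (680,85)). The lever is raised at about 0.96 rad with its top at z 0.187, as the geometry predicts, and the flange is seated. Next I move above the lever.

```bash
python3 -m handwheel '[{"tx":-15,"ty":27,"tz":0,"roll":0},{"tx":-15,"ty":27,"tz":0,"roll":0},{"tx":-15,"ty":27,"tz":0,"roll":0},{"tx":-15,"ty":27,"tz":0,"roll":0},{"tx":-16,"ty":28,"tz":0,"roll":0},{"tx":0,"ty":0,"tz":0,"roll":0},{"tx":0,"ty":0,"tz":20,"roll":0},{"tx":0,"ty":0,"tz":20,"roll":0},{"tx":0,"ty":0,"tz":12,"roll":0},{"tx":0,"ty":0,"tz":0,"roll":0},{"tx":0,"ty":0,"tz":0,"roll":0}]'
cat >> h.py <<'E'
def st():
    o=ctrl.get_obs();S=np.array([np.cos(PHI),np.sin(PHI)]);p=o['tool_pos'][:2]-PIV
    print('t',round(o['t'],2),'X,Y,Z mm',(1000*np.array([p@S,p@[-S[1],S[0]],o['tool_pos'][2]])).round(1),'F',o['contact_force'].round(1))
E
python3 -c "
from h import *
st()"
```

```text
t: 9.07
tool_pos: [0.4878, 0.1973, 0.1846]
tool_rot: [3.127, -0.291, -0.003]
contact_force: [0.7, -0.1, 0.0]
opening: 0.0001
grip_force: 0.0
t 9.07 X,Y,Z mm [ 57.8  -0.3 184.6] F [ 0.7 -0.1  0. ]
```

```bash
python3 -m handwheel '[{"tx":-5,"ty":0,"tz":9,"roll":0},{"tx":-6.5,"ty":0,"tz":4,"roll":0},{"tx":-6.5,"ty":0,"tz":4,"roll":0},{"tx":-7,"ty":0,"tz":6.5,"roll":0},{"tx":-7,"ty":0,"tz":6.5,"roll":0},{"tx":-6,"ty":0,"tz":7.5,"roll":0},{"tx":-6,"ty":0,"tz":7.5,"roll":0},{"tx":0,"ty":0,"tz":0,"roll":0}]'
python3 - <<'E'
from h import *
st()
im,d=snap('scene','s4')
S=np.array([np.cos(PHI),np.sin(PHI)]);N=np.array([-S[1],S[0]])
cv2.imwrite('pics/c5.png',cv2.resize(cv2.imread('pics/s4.png')[130:300,120:330],(630,510)))
E
```

```text
t: 9.73
tool_pos: [0.4427, 0.2058, 0.1378]
tool_rot: [3.127, -0.289, -0.005]
contact_force: [-0.8, -0.4, -0.5]
opening: -0.0001
grip_force: 0.0
t 9.73 X,Y,Z mm [ 1.190e+01 -1.000e-01  1.378e+02] F [-0.8 -0.4 -0.5]
```

View pics/c5.png

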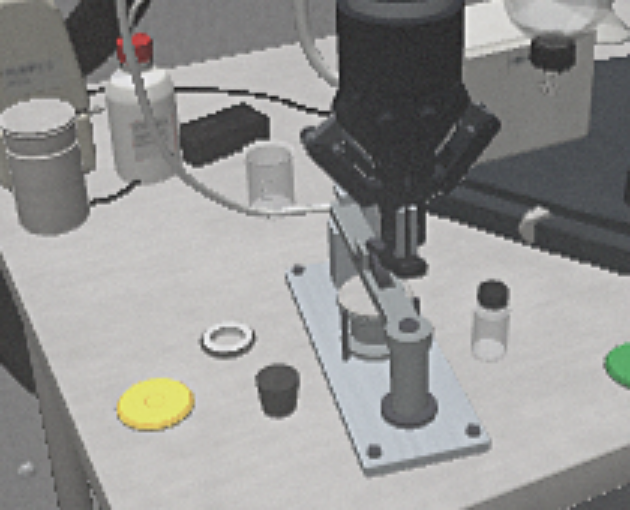

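The lever is following under the fingertips (crop px (405,262)), about 0.4 rad up, with the strap still home. I push the rest of the way.

```bash
python3 -m handwheel '[{"tx":-3,"ty":0,"tz":7,"roll":0},{"tx":-3,"ty":0,"tz":8,"roll":0},{"tx":-2,"ty":0,"tz":6,"roll":0},{"tx":-2,"ty":0,"tz":6,"roll":0},{"tx":0,"ty":0,"tz":3,"roll":0},{"tx":0,"ty":0,"tz":0,"roll":0},{"tx":0,"ty":0,"tz":0,"roll":0}]'
python3 -c "
from h import *
st()"
python3 -m handwheel '[{"tx":0,"ty":0,"tz":2,"roll":0},{"tx":0,"ty":0,"tz":2,"roll":0},{"tx":0,"ty":0,"tz":0,"roll":0}]'
python3 -c "
from h import *
st()"
```

```text
t: 10.37
tool_pos: [0.4347, 0.2077, 0.1099]
tool_rot: [-3.128, 0.291, 0.002]
contact_force: [-1.1, 0.6, 3.2]
opening: 0.0
grip_force: 1.3
t 10.37 X,Y,Z mm [  3.6   0.4 109.9] F [-1.1  0.6  3.2]
t: 10.62
tool_pos: [0.4346, 0.2077, 0.1063]
tool_rot: [-3.128, 0.291, 0.003]
contact_force: [-2.8, 1.0, 4.5]
opening: -0.0001
grip_force: 2.2
t 10.62 X,Y,Z mm [  3.5   0.4 106.3] F [-2.8  1.   4.5]
```

```bash
python3 -m handwheel '[{"tx":0,"ty":0,"tz":2,"roll":0},{"tx":0,"ty":0,"tz":2,"roll":0},{"tx":0,"ty":0,"tz":0,"roll":0}]'
python3 -m handwheel '[{"tx":0,"ty":0,"tz":2,"roll":0},{"tx":0,"ty":0,"tz":2,"roll":0},{"tx":0,"ty":0,"tz":0,"roll":0}]'
python3 -c "
from h import *
st()"
```

```text
t: 10.87
tool_pos: [0.4345, 0.2079, 0.1039]
tool_rot: [3.128, -0.29, -0.005]
contact_force: [-9.9, -1.0, 15.3]
opening: 0.0002
grip_force: 7.6
t: 11.12
tool_pos: [0.4346, 0.2081, 0.1035]
tool_rot: [3.127, -0.29, -0.007]
contact_force: [-21.1, -3.9, 35.4]
opening: 0.0002
grip_force: 17.5
t 11.12 X,Y,Z mm [  3.5   0.7 103.5] F [-21.1  -3.9  35.4]
```

The lever is on its stop (tip at 103.5 mm, 104 expected). I lift off and look.

```bash
python3 -m handwheel '[{"tx":0,"ty":0,"tz":-5,"roll":0},{"tx":0,"ty":0,"tz":-15,"roll":0},{"tx":0,"ty":0,"tz":-30,"roll":0},{"tx":0,"ty":0,"tz":-35,"roll":0},{"tx":0,"ty":0,"tz":-35,"roll":0},{"tx":0,"ty":-30,"tz":0,"roll":0},{"tx":0,"ty":-30,"tz":0,"roll":0},{"tx":0,"ty":-30,"tz":0,"roll":0},{"tx":0,"ty":-30,"tz":0,"roll":0},{"tx":0,"ty":0,"tz":0,"roll":0},{"tx":0,"ty":0,"tz":0,"roll":0}]'
python3 - <<'E'
from h import *
st()
im,d=snap('scene','s5')
S=np.array([np.cos(PHI),np.sin(PHI)]);N=np.array([-S[1],S[0]])
v,u=np.mgrid[:384,:512];P=world('scene',u,v,d);X=(P[...,:2]-PIV)@S;Y=(P[...,:2]-PIV)@N;Z=P[...,2]
m=(d>0)&(abs(Y)<.009)&(X>-.02)&(X<.03)&(Z>.098)&(Z<.13);print('handle z(x)',np.polyfit(X[m],Z[m],1),m.sum())
m=(d>0)&(abs(Y)<.03)&(X>.1)&(X<.155)&(Z>.08)&(Z<.088);print('strap Y mean',Y[m].mean(),X[m].mean())
cv2.imwrite('pics/c6.png',cv2.resize(cv2.imread('pics/s5.png')[130:300,120:330],(630,510)))
E
```

```text
t: 12.03
tool_pos: [0.457, 0.3261, 0.217]
tool_rot: [3.127, -0.287, -0.002]
contact_force: [0.2, 0.0, 0.7]
opening: 0.0001
grip_force: 0.0
t 12.03 X,Y,Z mm [  4.2 120.9 217. ] F [0.2 0.  0.7]
handle z(x) [0.03047339 0.10298794] 150
strap Y mean 0.0008865456118129305 0.1341696541851733
```

View pics/c6.png

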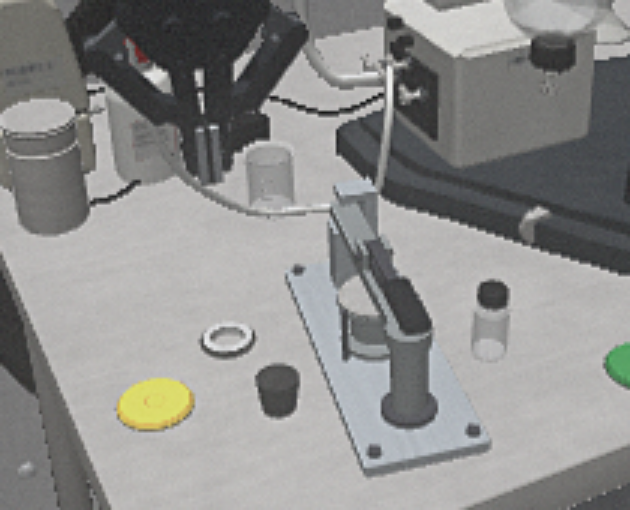

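The lever lies flat over the pivot (crop px (410,305)), the strap is in the catch, the flange is seated, and the bystanders have not moved. The arm is clear, so I hand in.

```bash
python3 -c "
from h import *
print(ctrl.finish_job())"
```

```text
the job is handed in; nothing more can be done
None
```

The job is handed in at about 12 s: the strap is home in its catch, the cam lever is fully down and the flange is on its seat, all checked in the last picture, but the cam's press on the flange was not measured and no verdict came back.

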